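# Load the check probe under the analyser's swing-over cover

### The arm

A 6-joint arm with a two-finger parallel gripper is mounted at the origin on the work surface. World frame = base frame: x ahead of the robot, y to its left, z up, the work surface at z = 0. Lengths are in m, angles in degrees, forces in N, time in s.
With the tool pointing down it reaches from about 0.325 to 0.85 m from the base axis. Payload 15.5 kg.
Tool frame: the origin (TCP) lies at the very end of the fingers, on their centre line; the grasp point (between the pads) lies arm.grip_depth behind it (arm.grip_depth is the distance from the TCP to the grasp point, in m); z points along the fingers, y is the direction in which the jaws open and shut (so a half turn about z gives the same grasp; the last joint's range is limited). The gripper opens to 91 mm and grips with 3 to 60 N. Pads are 32 mm wide; open, the fingers measure 118 mm over their backs; the gripper's body (76 mm by 178 mm) begins 60 mm behind the grasp point.
Start: joints at [-72.336, 28.281, 77.091, -0, 74.628, -5.472], TCP at [0.246, -0.575, 0.214] pointing down, gripper open.
Joint ranges: [-166.48, 166.48], [-47.26, 123.95], [12.59, 153.08], [-70.14, 250.14], [6.76, 159.57], [-176.63, 176.63]. Speed limits (degrees/s): [108.29, 108.29, 147.25, 172.46, 172.46, 172.46].

### API

Orientations are given as a 3x3 rotation matrix whose columns are the frame's x, y, z axes.
In Python, from rig import arm gives the robot as it stands. Calls block until the motion is done:
- arm.move_to(position, orientation): joint-space move of the TCP to a pose.
- arm.move_l(position, orientation=None, feed=0.15): straight line of the TCP; orientation=None keeps the orientation; feed is the mean speed in m/s.
- arm.move_joints(angles): joint-space move.
- arm.grip(opening): finger opening in m; the grip force is fixed at half the most; returns when the fingers have stopped.
- arm.sleep(seconds).
- arm.solve_ik(position, orientation): joint angles nearest the present ones, or None.
- arm.snapshot(name): name is "side" or "top"; returns the picture (384x512x3 uint8, red, green, blue); there is no depth.
- arm.get_calibration(name): a dict with "intrinsics" (3x3 intrinsics, pixels), "cam_to_world" (4x4, takes a point from camera to world coordinates). Camera axes: x right, y down, z forward; pixel columns grow to the right and rows downward; lengths in m; the calibration is good to about 2 mm. A picture is of the moment at which its call begins. get_calibration takes no time and is no camera call.
A pose or a line that the arm cannot do raises arm.Unreachable and nothing moves.
- arm.sign_off(): hands the job in, once; it reports no verdict.
Readings, each from a call of its own:
- arm.current_t(): time.
- arm.current_joint_positions(): joint angles.
- arm.current_dq(): joint speeds.
- arm.current_tau(): joint torques, N m.
- arm.current_ee_pos(): TCP position.
- arm.current_tool_rot(): TCP orientation.
- arm.current_force(): force on the tool from outside, world axes, zero at the start.
- arm.current_torque(): the same for the moment, N m.
- arm.current_width(): finger opening in m.
Only numpy, scipy, OpenCV 4.12 (cv2) and the standard library are available. Lean on these libraries where they do the work, as an engineer would, in place of code of your own. Each camera call takes 0.05 s, during which the arm holds its last target.

### The job

Swing the analyser's cover arm well clear of the measuring opening, take the slender check probe from its stand and push it fully home in the opening. Then swing the cover arm back over the probe until it meets its stop, press and release the large start key with the cover closed, and let go of everything. Leave the amber bottle, the beaker and the stubby spare probe where they are.

Things in the scene. Friction and masses are not known exactly. Their poses are not given: they have to be found in the camera images.
- cover (a joint): Swing angle of the cover arm about its upright pivot post, rad. 0: closed, against its stop, the black disc right over the measuring opening. It grows to 1.5 as the arm swings sideways, seen from the robot to the left (clockwise seen from above). From about 0.8 on the opening is free. The arm stays where it is left; about 2 N at the bar move it.
- cover_hinge (a point): Point on the vertical axis of the pivot post, at mid-height of the arm's bar (155 mm above the bench). The post and hub (42 mm across) stand at the far side of the analyser, 140 mm behind the opening; the hub's top is 10 mm above this point.
- cover_bar (a point): Point on the centre line of the arm's aluminium bar, 80 mm from the pivot axis: a good place to push from either side. The bar is 22 mm wide, 18 mm high (146 to 164 mm above the bench), and reaches from the pivot to 185 mm from its axis. Its x axis points along the bar from the tip back to the pivot, z is up; as the joint value grows it moves along its own +y.
- cover_disc (a point): Centre of the underside of the black disc carried by the bar, 140 mm from the pivot axis; disc 66 mm across, 12 mm thick, its underside 139 mm above the bench, so that it passes 9 mm over the head of a fully inserted probe (and hits one that stands proud by more).
- opening (a point): Centre of the mouth of the measuring opening, level with the flat top of the analyser (a cream housing 260 x 260 x 85 mm, fixed, top 85 mm above the bench). A round hole 12 mm wide, 72 mm deep, in a flush 60 mm square steel insert. Its axes are the analyser's: z up, x away from the robot towards the pivot post (at x = +140 mm), y to the left; the analyser is turned up to 0.25 rad either way.
- probe_grip (a point): Centre of the check probe's black round head (26 mm across, 45 mm tall): where to grasp it. Below the head is a slender steel rod 10 mm across and 65 mm long with a pointed foot; z of the probe points up, 80 g. It starts upright in the hole (12 mm wide) of a fixed white stand 60 x 60 x 95 mm, head resting on the stand's top. The stand is either to the left or to the right of the analyser.
- probe_tip (a point): Foot of the check probe's rod, on its axis, 87.5 mm below the centre of the head. Fully home, the head sits on the steel insert and this point is 65 mm below the mouth.
- start_key (a joint): Travel of the start key, m: 0 released, 0.006 fully down (4 N); it springs back. It counts as pressed beyond 0.004.
- start_key_top (a point): Centre of the top of the large round start key (34 mm across) at the front right corner of the analyser's top, pressed straight down. The small square keys beside it are only printed relief.
- spare: Stubby spare probe, steel 24 mm thick with a flat head 44 mm across and 18 mm tall, in another white stand like the first, on the other side of the analyser. Origin at its foot, 55 mm below the head. Not to be used.
- reagent_bottle: Amber reagent bottle, 64 mm across, 130 mm tall, standing left of the analyser; origin at the centre of its underside. Leave it.
- beaker: Glass beaker, 72 mm across, 90 mm tall, standing right of the analyser; origin at the centre of its underside. Leave it.
Things that resemble listed ones, but are neither listed nor needed, are in the scene too. What is shaped like the part that bears probe_grip but red or turquoise is not meant.

How it is judged:
By the outcome, as a careful person would: the job done as asked, in the order asked, and still so for the second after the job is handed in, with the robot touching nothing.
It also fails if it takes over 72 s, if anything falls off the work surface, if the arm or the gripper's body presses on something with over 40 N, if the wrist force passes 120 N, or if a joint passes its speed limit or range.

## Working session

There is one attempt and no reset: what is moved stays moved. The work goes in short steps, each a Python script; the robot and the scene stay as the last script left them, time stands still between calls to the robot, and variables do not carry over. Pictures are saved under pics/ and viewed, and the job is handed in when it is done.

```bash
mkdir -p pics; python3 - <<'E'
from rig import arm
import cv2
print(arm.current_t(),arm.grip_depth,arm.current_tool_rot())
for n in("side","top"):
    im=arm.snapshot(n);cv2.imwrite(f"pics/{n}0.png",im[:,:,::-1])
    c=arm.get_calibration(n);print(n,c["intrinsics"],c["cam_to_world"])
E
```

```text
0.0 0.0188 [[ 9.19596184e-01  3.92864758e-01 -3.73823884e-04]
 [ 3.92864915e-01 -9.19595402e-01  1.20680242e-03]
 [ 1.30343415e-04 -1.25663319e-03 -9.99999202e-01]]
side [[394.59017255   0.         252.09817072]
 [  0.         394.59017255 189.45187418]
 [  0.           0.           1.        ]] [[ 0.9909141  -0.08054108  0.10771431  0.43192546]
 [-0.13304546 -0.70430727  0.69731641 -0.77729422]
 [ 0.01970135 -0.70531156 -0.70862364  0.94002227]
 [ 0.          0.          0.          1.        ]]
top [[391.98808512   0.         255.46020805]
 [  0.         391.98808512 190.91818151]
 [  0.           0.           1.        ]] [[-0.01111535 -0.9942076   0.10690039  0.43275455]
 [-0.99993234  0.0114184   0.00222315  0.0030403 ]
 [-0.0034309  -0.10686845 -0.99426725  1.1416707 ]
 [ 0.          0.          0.          1.        ]]
```

View pics/side0.png

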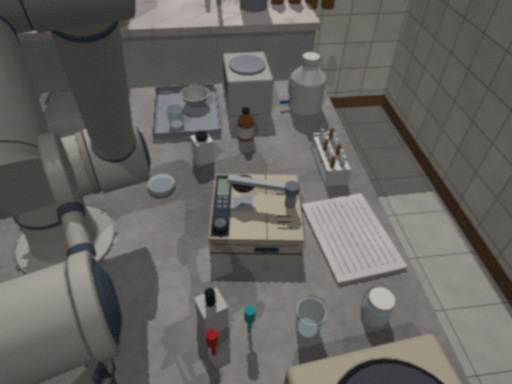

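View pics/top0.png

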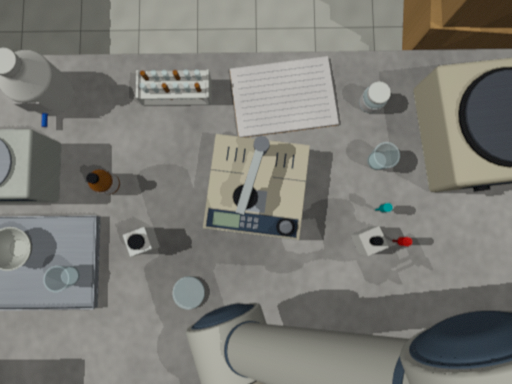

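```bash
python3 - <<'E'
import cv2,numpy as np
t=cv2.imread("pics/top0.png");s=cv2.imread("pics/side0.png")
r=lambda im,x,y,w,h,W,H:cv2.resize(im[y:y+h,x:x+w],(W,H),interpolation=cv2.INTER_CUBIC)
cv2.imwrite("pics/c1.png",np.vstack([np.hstack([r(t,345,190,80,60,400,300),r(t,105,210,80,60,400,300)]),np.hstack([r(s,180,275,80,60,400,300),r(s,165,115,80,60,400,300)])]))
cv2.imwrite("pics/c2.png",np.hstack([r(t,195,125,125,125,400,400),r(s,195,160,120,120,400,400)]))
E
```

```text
(no output)
```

View pics/c1.png

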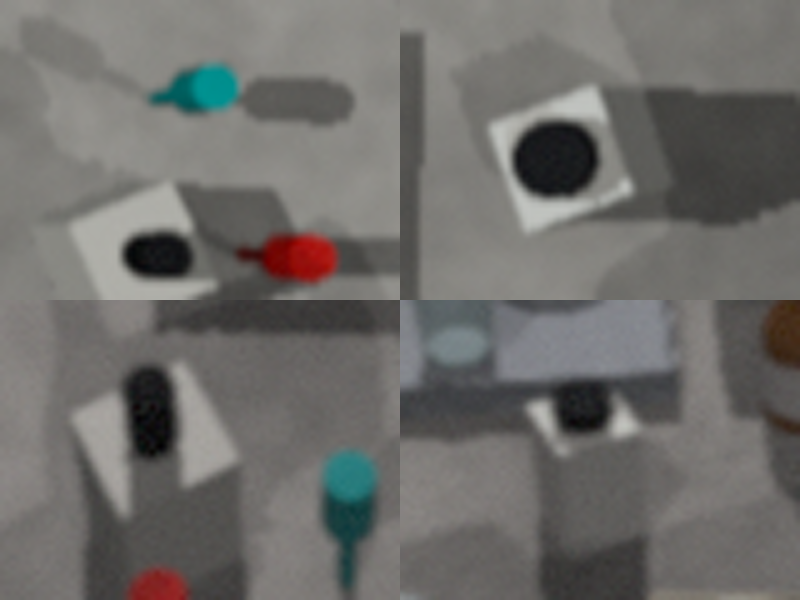

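View pics/c2.png

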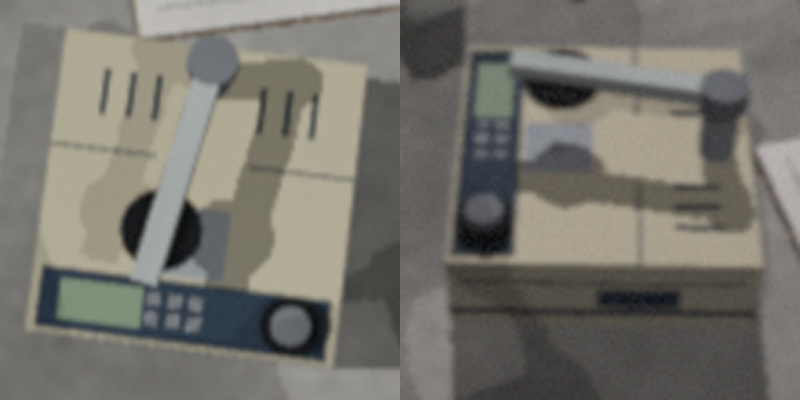

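```bash
cat > h.py <<'E'
import numpy as np,cv2
from rig import arm
def ray(n,u,v):
    c=arm.get_calibration(n);K=c["intrinsics"];T=c["cam_to_world"]
    d=T[:3,:3]@np.linalg.solve(K,[u,v,1.]);return T[:3,3],d
def plane(n,u,v,z):
    o,d=ray(n,u,v);return o+d*(z-o[2])/d[2]
def tri(a,b):
    o1,d1=ray("top",*a);o2,d2=ray("side",*b)
    s=np.linalg.lstsq(np.c_[d1,-d2],o2-o1,rcond=None)[0]
    p,q=o1+s[0]*d1,o2+s[1]*d2
    return (p+q)/2,np.linalg.norm(p-q)
def proj(n,P):
    c=arm.get_calibration(n);T=c["cam_to_world"]
    p=c["intrinsics"]@(T[:3,:3].T@(np.asarray(P)-T[:3,3]));return p[:2]/p[2]
E
python3 - <<'E'
from h import *
np.set_printoptions(precision=4,suppress=True)
t=cv2.imread("pics/top0.png");s=cv2.imread("pics/side0.png")
def blobs(im,m,x0,y0,x1,y1):
    mm=np.zeros_like(m);mm[y0:y1,x0:x1]=m[y0:y1,x0:x1]
    n,l,st,c=cv2.connectedComponentsWithStats(mm.astype(np.uint8))
    i=1+np.argmax(st[1:,4]);return (l==i),st[i],c[i]
for nm,im in(("top",t),("side",s)):
    g=im.max(2)
    boxes={"top":dict(probe=(355,225,390,250),spare=(125,230,150,255)),"side":dict(probe=(200,285,220,310),spare=(190,128,212,142))}[nm]
    for k,b in boxes.items():
        m,st,c=blobs(im,g<70,*b);print(nm,k,st,c)
# red / turq
for nm,im in(("top",t),("side",s)):
    h=cv2.cvtColor(im,cv2.COLOR_BGR2HSV)
    m=((h[...,0]<6)|(h[...,0]>174))&(h[...,1]>150)&(h[...,2]>60);print(nm,"red",*blobs(im,m,190,190,430,360)[1:])
    m=(abs(h[...,0].astype(int)-90)<8)&(h[...,1]>130);print(nm,"turq",*blobs(im,m,190,190,430,360)[1:])
print("hub",plane("top",261.6,144.7,.165), "side",plane("side",195+724*.3,160+86*.3,.165))
# analyser top: quad of cream+navy
h=cv2.cvtColor(t,cv2.COLOR_BGR2HSV)
P=[(65,28),(367,65),(333,366),(27,330)]
Q=[plane("top",195+x*.3125,125+y*.3125,.085)[:2] for x,y in P]
print(np.array(Q),[np.linalg.norm(Q[i]-Q[(i+1)%4]) for i in range(4)],np.mean(Q,0))
for i in range(4):
    d=Q[(i+1)%4]-Q[i];print(np.degrees(np.arctan2(d[1],d[0])))
print("key",plane("top",195+291*.3125,125+326*.3125,.097),tri((195+291*.3125,125+326*.3125),(195+485*.3,160+209*.3)))
print("disc",plane("top",195+162*.3125,125+229*.3125,.151))
print("bartip",plane("top",195+145*.3125,125+281*.3125,.164))
E
```

```text
top probe [370 237  14   8  98] [376.3776 240.5918]
top spare [128 235  17  14 196] [135.7857 241.4388]
side probe [205 288  10  19 159] [209.6415 297.0818]
side spare [194 131  18  11 120] [201.3833 135.4167]
top red [397 237  15   9 114] [404.193  241.0351]
top turq [376 203  17   9  99] [385.1515 207.4242]
side red [206 329  11  25 173] [211.6936 338.6012]
side turq [246 306   9  19 125] [249.448 313.832]
hub [ 0.6556 -0.0117  0.165 ] side [ 1.002  -0.0517  0.165 ]
[[ 0.7061  0.1143]
 [ 0.6705 -0.1448]
 [ 0.4147 -0.1098]
 [ 0.4475  0.1462]] [np.float64(0.26148178648606013), np.float64(0.2582268420439319), np.float64(0.2580519136168418), np.float64(0.26052019391008746)] [0.5597 0.0015]
-97.80988031440829
172.20189375709572
82.69412561391232
-7.04166480759402
key [ 0.4482 -0.0744  0.097 ] (array([ 0.5918, -0.1346,  0.2113]), np.float64(0.321103481508651))
disc [0.5251 0.0304 0.151 ]
bartip [0.4834 0.0436 0.164 ]
```

```bash
python3 - <<'E'
from h import *
np.set_printoptions(precision=4,suppress=True)
print("hub",tri((261.6,144.7),(195+324*.3,160+86*.3)))
print("key",tri((195+291*.3125,125+326*.3125),(195+85*.3,160+209*.3)))
a,b=(376.4,240.8),(209.6,297.1)
print("probe",tri(a,b),plane("top",*a,.1175),plane("side",*b,.1175))
a,b=(135.8,241.4),(201.4,135.4)
print("spare",tri(a,b))
# heads of decoys: top end pixels
print("red top", tri((406.5,241.0),(211.7,334)),"turq top",tri((387.5,207.5),(249.7,311)))
t=cv2.imread("pics/top0.png");s=cv2.imread("pics/side0.png")
# stand top: white
for nm,im,b in(("top",t,(355,222,395,262)),("side",s,(190,285,232,320))):
    x0,y0,x1,y1=b;m=(im.min(2)>135);mm=np.zeros(m.shape,np.uint8);mm[y0:y1,x0:x1]=m[y0:y1,x0:x1]
    c=max(cv2.findContours(mm,0,2)[0],key=cv2.contourArea);r=cv2.minAreaRect(c);bx=cv2.boxPoints(r)
    print(nm,r,"centre",plane(nm,*r[0],.095)); print(np.array([plane(nm,*p,.095) for p in bx]))
E
```

```text
hub (array([ 0.6599, -0.012 ,  0.1633]), np.float64(0.0078036837177341105))
key (array([ 0.4517, -0.0739,  0.1054]), np.float64(0.007259795779072382))
probe (array([ 0.4111, -0.3056,  0.12  ]), np.float64(0.0034563132701756426)) [ 0.4094 -0.3064  0.1175] [ 0.4128 -0.3042  0.1175]
spare (array([0.4174, 0.32  , 0.1085]), np.float64(0.005782142190946102))
red top (array([ 0.4098, -0.388 ,  0.1073]), np.float64(0.004212377132935499)) turq top (array([ 0.4987, -0.3435,  0.1051]), np.float64(0.005142883965318645))
top ((371.37933349609375, 237.0517120361328), (31.907470703125, 23.503854751586914), 66.80140686035156) centre [ 0.4188 -0.3003  0.095 ]
[[ 0.4458 -0.2561  0.095 ]
 [ 0.4697 -0.3145  0.095 ]
 [ 0.392  -0.3443  0.095 ]
 [ 0.3685 -0.2863  0.095 ]]
side ((220.2699737548828, 298.88995361328125), (23.05168342590332, 9.899495124816895), 81.8698959350586) centre [ 0.437 -0.299  0.095]
[[ 0.4236 -0.2685  0.095 ]
 [ 0.4473 -0.2676  0.095 ]
 [ 0.4499 -0.3282  0.095 ]
 [ 0.4272 -0.3289  0.095 ]]
```

```bash
cat >> h.py <<'E'
np.set_printoptions(precision=4,suppress=True)
HUB=np.array([.658,-.0115]);PHI0=172.5
def bar(q,off,r=.082,z=.142):
    f=np.radians(PHI0)-q;u=np.array([np.cos(f),np.sin(f)]);t=np.array([u[1],-u[0]])
    R=np.column_stack([np.r_[u,0],np.r_[t,0],[0,0,-1.]])
    return np.r_[HUB+r*u+off*t,z],R
def yawR(deg):  # tool x at this yaw, pointing down
    a=np.radians(deg);c,s=np.cos(a),np.sin(a)
    return np.array([[c,s,0],[s,-c,0],[0,0,-1.]])
def snap(tag,names=("top","side")):
    for n in names: cv2.imwrite(f"pics/{n}_{tag}.png",arm.snapshot(n)[:,:,::-1])
E
python3 - <<'E'
from h import *
p,R=bar(.18,-.040,z=.25)
print(p,arm.solve_ik(p,R),[arm.solve_ik(*bar(q,-.026)) for q in(.18,.7,1.3)])
arm.grip(0.0);print(arm.current_t(),arm.current_width())
arm.move_to(p,R)
print(arm.current_t())
p,R=bar(.18,-.040);arm.move_l(p,R,feed=.2);print(arm.current_t(),arm.current_force())
for q in(.35,.6,.85,1.1,1.32):
    arm.move_l(*bar(q,-.025),feed=.12);print(q,arm.current_t(),arm.current_force(),arm.current_ee_pos())
snap("1")
E
```

```text
[ 0.5677 -0.0245  0.25  ] [ -8.4916  21.7499  82.3931  -0.      75.857  -80.6784] [array([ -7.0985,  28.6422,  89.5889,  -0.    ,  61.7689, -79.2853]), array([ -2.7608,  29.5153,  87.8275,  -0.    ,  62.6572, -45.1538]), array([ 0.5971, 32.4027, 81.931 , -0.    , 65.6663, -7.4184])]
1.4667 0.0005568455053252314
3.7417
4.4333 [0.2571 0.1114 0.5019]
0.35 4.825 [-0.4227 -0.857   0.4004] [0.5744 0.0042 0.1431]
0.6 5.225 [ 0.0359 -0.1554 -0.2941] [0.5803 0.024  0.1424]
0.85 5.625 [ 0.0205  0.8288 -0.5587] [0.5915 0.0421 0.142 ]
1.1 6.025 [ 0.033  -0.8782  0.0563] [0.6068 0.0569 0.1419]
1.32 6.3917 [ 0.2587 -0.2216 -0.4332] [0.6229 0.0664 0.1419]
```

```bash
python3 - <<'E'
import cv2,numpy as np
t=cv2.imread("pics/top_1.png");s=cv2.imread("pics/side_1.png")
cv2.imwrite("pics/c3.png",np.hstack([cv2.resize(t[120:250,190:320],(400,400),interpolation=cv2.INTER_CUBIC),cv2.resize(s[150:280,190:320],(400,400),interpolation=cv2.INTER_CUBIC)]))
E
```

```text
(no output)
```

View pics/c3.png

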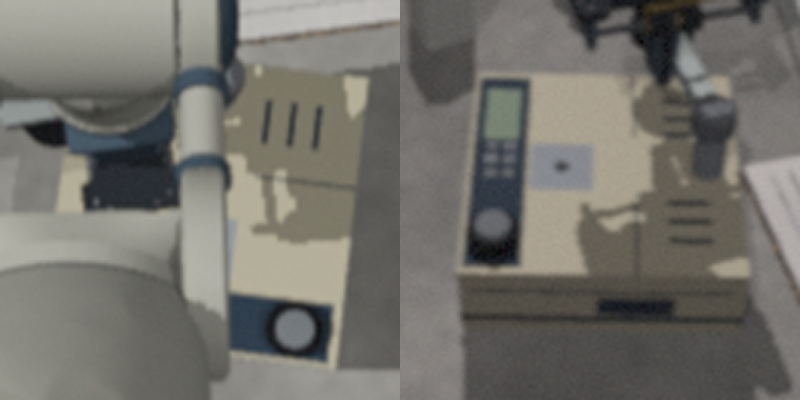

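```bash
python3 - <<'E'
from h import *
arm.move_l(*bar(1.32,-.045),feed=.15)
p,R=bar(1.32,-.045,z=.24);arm.move_l(p,R,feed=.25)
print(arm.current_t())
arm.move_to([.411,-.3055,.24],yawR(90))
print(arm.current_t())
arm.grip(.06)
arm.move_l([.411,-.3055,.17],feed=.2)
snap("2");print(arm.current_t(),arm.current_width(),arm.current_ee_pos())
t=cv2.imread("pics/top_2.png");s=cv2.imread("pics/side_2.png")
cv2.imwrite("pics/c4.png",np.hstack([cv2.resize(t[120:250,190:320],(400,400),interpolation=cv2.INTER_CUBIC),cv2.resize(s[150:280,190:320],(400,400),interpolation=cv2.INTER_CUBIC)]))
cv2.imwrite("pics/c5.png",np.hstack([cv2.resize(t[180:280,320:420],(400,400),interpolation=cv2.INTER_CUBIC),cv2.resize(s[250:350,160:260],(400,400),interpolation=cv2.INTER_CUBIC)]))
E
```

```text
7.3167
8.8583
10.4583 0.06017105410147435 [ 0.4117 -0.3061  0.1713]
```

View pics/c4.png

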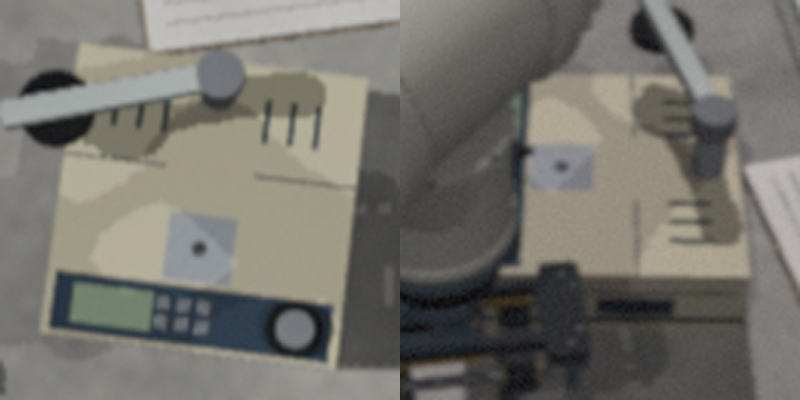

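View pics/c5.png

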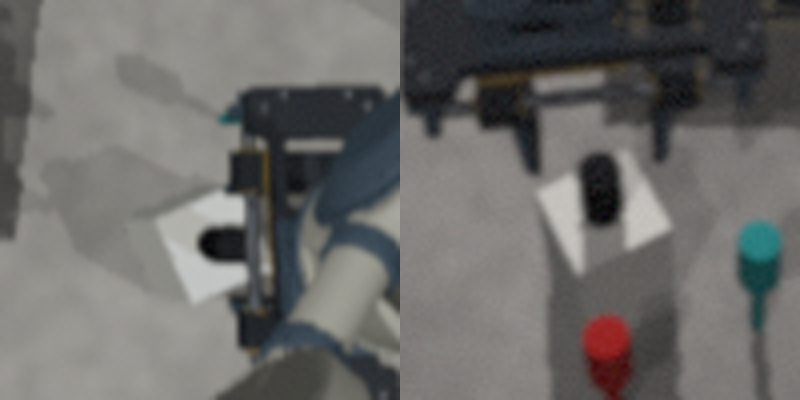

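```bash
python3 - <<'E'
from h import *
for n,c,b in(("top",(254.7,200.9),(240,185,270,217)),("side",(242.65,203.95),(232,196,254,213))):
    im=cv2.imread(f"pics/{n}_2.png");hsv=cv2.cvtColor(im,cv2.COLOR_BGR2HSV).astype(int)
    d=im[...,0].astype(int)-im[...,2] # insert is bluish vs cream
    x0,y0,x1,y1=b;m=np.zeros(d.shape,np.uint8);m[y0:y1,x0:x1]=(d>-2)[y0:y1,x0:x1]
    k=max(cv2.findContours(m,0,2)[0],key=cv2.contourArea);r=cv2.minAreaRect(cv2.convexHull(k))
    print(n,r,"insert",plane(n,*r[0],.085),"hole",plane(n,*c,.085))
    q=[plane(n,*p,.085)[:2] for p in cv2.boxPoints(r)];print(np.array(q),[np.linalg.norm(q[i]-q[i-1]) for i in range(4)])
print("tri",tri((254.7,200.9),(242.65,203.95)))
print("key",[plane(*a,.100) for a in(("top",190+295*.325,120+329*.325),("side",190+90*.325,150+225*.325))])
print("hub",plane("top",190+221*.325,120+76*.325,.165),plane("side",190+314*.325,150+113*.325,.165))
E
python3 - <<'E'
from h import *
arm.move_l([.411,-.3055,.103],feed=.15)
print(arm.current_t(),arm.current_force());arm.grip(0.02)
print(arm.current_t(),arm.current_width(),arm.current_force(),arm.current_ee_pos())
snap("3",("side",))
s=cv2.imread("pics/side_3.png")
cv2.imwrite("pics/c6.png",cv2.resize(s[250:350,160:260],(500,500),interpolation=cv2.INTER_CUBIC))
E
```

```text
top ((254.48037719726562, 200.39739990234375), (21.410518646240234, 21.146194458007812), 7.594643592834473) insert [0.5206 0.0083 0.085 ] hole [0.5192 0.0078 0.085 ]
[[ 0.4965  0.041 ]
 [ 0.5533  0.033 ]
 [ 0.5449 -0.0245]
 [ 0.4882 -0.0161]] [np.float64(0.0577418842129161), np.float64(0.05738518128742102), np.float64(0.058072581669664725), np.float64(0.05732966664517113)]
side ((241.5, 203.5), (13.0, 19.0), 90.0) insert [0.523  0.0097 0.085 ] hole [0.5262 0.0075 0.085 ]
[[ 0.4978  0.0393]
 [ 0.5544  0.0328]
 [ 0.5475 -0.0191]
 [ 0.4927 -0.0127]] [np.float64(0.05225443398087759), np.float64(0.05695129828056688), np.float64(0.05232082961673787), np.float64(0.05517710382457133)]
tri (array([0.5227, 0.0077, 0.0846]), np.float64(0.006921273797938892))
key [array([ 0.448, -0.074,  0.1  ]), array([ 0.4519, -0.0705,  0.1   ])]
hub [ 0.6555 -0.0122  0.165 ] [ 0.6623 -0.0167  0.165 ]
11.0583 [0.5875 0.1274 0.9834]
11.6833 0.025458249860757672 [-0.754   0.4595  6.2475] [ 0.4111 -0.3056  0.1032]
```

View pics/c6.png

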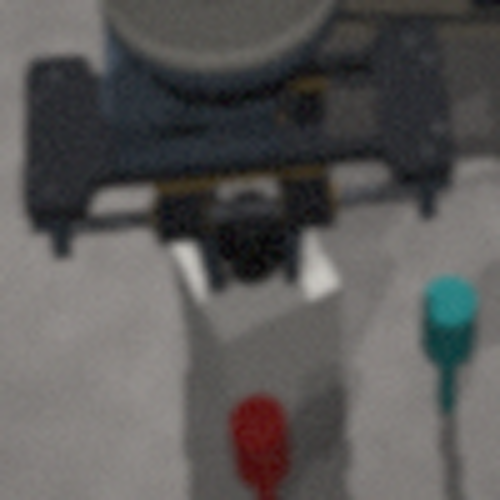

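```bash
python3 - <<'E'
from h import *
arm.move_l([.411,-.3055,.192],feed=.15)
print(arm.current_t(),arm.current_width(),arm.current_force())
arm.move_to([.522,.0075,.192],yawR(90))
arm.move_l([.522,.0075,.170],feed=.1)
arm.sleep(.2)
snap("4")
print(arm.current_t(),arm.current_width(),arm.current_force(),arm.current_ee_pos())
s=cv2.imread("pics/side_4.png");t=cv2.imread("pics/top_4.png")
cv2.imwrite("pics/c7.png",np.hstack([cv2.resize(s[165:225,210:270],(480,480),interpolation=cv2.INTER_CUBIC),cv2.resize(t[120:250,190:320],(300,480))]))
print(proj("side",[.522,.0075,.097]),proj("side",[.522,.0075,.085]))
E
```

```text
12.475 0.025519834573715972 [ 0.3643  1.6641 -1.0454]
14.4 0.025243632010032373 [-0.2812  0.3897 -0.8887] [0.5222 0.0074 0.1704]
[241.2396 201.2801] [241.2388 204.0656]
```

View pics/c7.png

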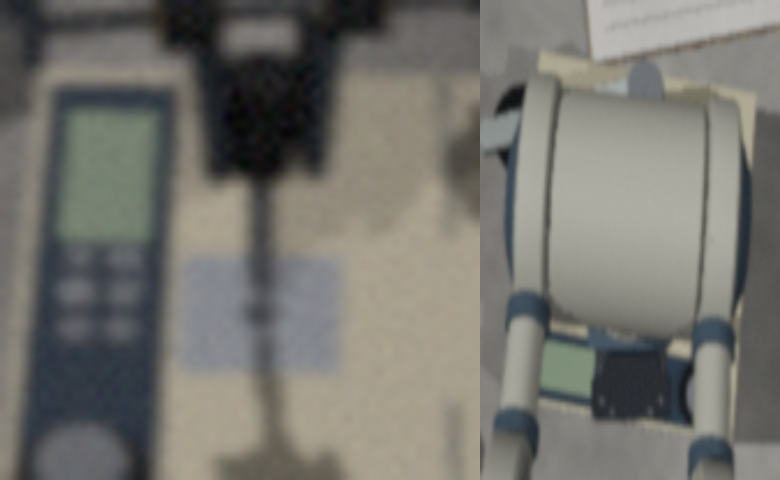

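```bash
python3 - <<'E'
from h import *
for z in(.164,.160,.157,.154,.151,.148,.144,.140):
    arm.move_l([.522,.0075,z],feed=.05)
    f=arm.current_force();print(z,round(arm.current_t(),2),f,arm.current_ee_pos(),arm.current_torque())
    if f[2]>12:break
E
```

```text
0.164 14.67 [ 0.0825 -0.7976 -0.0827] [0.5217 0.0076 0.1636] [ 0.0615 -0.1397  0.0634]
0.16 14.92 [ 0.4108 -0.2037 -0.7784] [0.5218 0.0075 0.1597] [-0.0278 -0.1235 -0.058 ]
0.157 15.17 [-0.2557  0.1084 -0.1955] [0.5219 0.0075 0.1569] [ 0.0195 -0.0996  0.0366]
0.154 15.42 [-0.2559 -0.1924 -0.1639] [0.5219 0.0075 0.1538] [ 0.0172 -0.0696  0.0207]
0.151 15.67 [-0.9737 -0.7579 -0.438 ] [0.5219 0.0075 0.1508] [-0.0037 -0.0682 -0.0284]
0.148 15.92 [ 0.2459  0.3446 -0.7654] [0.5219 0.0075 0.1478] [-0.027  -0.0903 -0.0167]
0.144 16.17 [-0.499  -0.182  -1.0548] [0.5218 0.0075 0.1437] [ 0.0187 -0.1349  0.0182]
0.14 16.42 [ 0.3602  0.4895 -1.2454] [0.5218 0.0075 0.1397] [ 0.0034 -0.0584  0.0325]
```

```bash
python3 - <<'E'
from h import *
for z in(.13,.12,.11,.102,.098,.096,.095,.094,.093,.092,.091,.090):
    arm.move_l([.522,.0075,z],feed=.05)
    f=arm.current_force();print(z,round(arm.current_t(),2),f,arm.current_ee_pos())
    if f[2]>10:break
snap("5",("side",))
s=cv2.imread("pics/side_5.png")
cv2.imwrite("pics/c8.png",cv2.resize(s[165:225,210:270],(480,480),interpolation=cv2.INTER_CUBIC))
E
```

```text
0.13 16.77 [ 0.5186  0.4429 -0.5669] [0.5217 0.0075 0.1296]
0.12 17.12 [ 0.9142  0.5714 -0.6746] [0.5217 0.0075 0.1196]
0.11 17.47 [ 0.3214 -0.6812 -0.1039] [0.5217 0.0075 0.1096]
0.102 17.77 [ 0.6275  1.0199 -0.0521] [0.5218 0.0075 0.1017]
0.098 18.02 [-0.0457 -0.0528 -0.3423] [0.5219 0.0075 0.0978]
0.096 18.27 [-0.444  -0.1474 -0.422 ] [0.522  0.0075 0.0959]
0.095 18.52 [-0.4223 -0.3187 -0.4476] [0.522  0.0075 0.095 ]
0.094 18.77 [-0.8137 -0.4548 -0.6307] [0.5219 0.0075 0.094 ]
0.093 19.02 [-1.2564 -0.2518  4.8506] [0.5221 0.0075 0.0932]
0.092 19.27 [-5.5381 -0.2053 23.1938] [0.5222 0.0075 0.093 ]
```

View pics/c8.png

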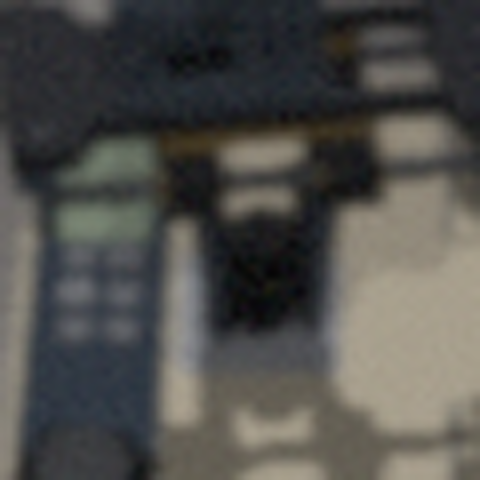

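```bash
sed -i 's/^HUB=.*/HUB=np.array([.6605,-.012]);PHI0=172.0/' h.py; python3 - <<'E'
from h import *
arm.grip(.06);print(arm.current_t(),arm.current_width(),arm.current_force())
arm.move_l([.522,.0075,.15],feed=.12);arm.move_l([.522,.0075,.25],feed=.3)
print(arm.current_t(),arm.current_force())
p,R=bar(1.27,.048,z=.25);arm.move_to(p,R)
snap("6")
arm.grip(0.);print(arm.current_t())
t=cv2.imread("pics/top_6.png");s=cv2.imread("pics/side_6.png")
cv2.imwrite("pics/c9.png",np.hstack([cv2.resize(t[120:250,190:320],(400,400),interpolation=cv2.INTER_CUBIC),cv2.resize(s[150:280,190:320],(400,400),interpolation=cv2.INTER_CUBIC)]))
E
```

```text
20.0167 0.06012823643592812 [-0.636   0.1532  0.7008]
21.1333 [-0.4624  1.3033 -1.1875]
22.975
```

View pics/c9.png

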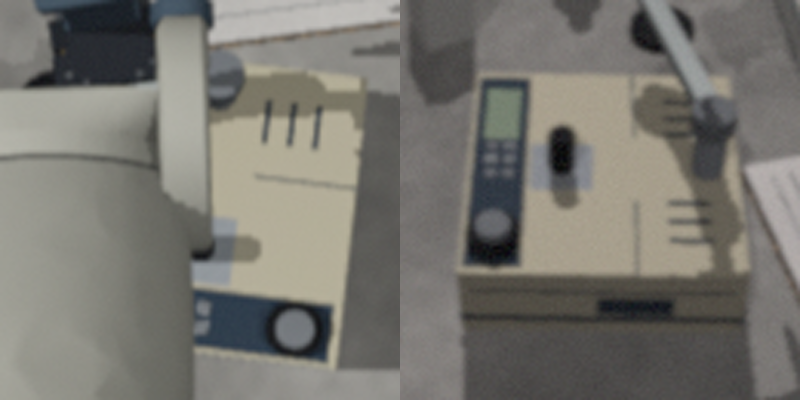

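The probe stands home on the insert (side crop 562,150) and stays there after release. The cover is still swung left, so I'm closing it now.

```bash
python3 - <<'E'
from h import *
p,R=bar(1.27,.048);arm.move_l(p,R,feed=.2);print(arm.current_t(),arm.current_force())
def ft(q):
    f=arm.current_force();y=bar(q,0)[1][:,1];return f@y,f
for q in(1.1,.85,.6,.35,.15,.06):
    arm.move_l(*bar(q,.025),feed=.12);print(q,round(arm.current_t(),2),*ft(q))
q=.06
while q>-.12:
    q-=.012
    arm.move_l(*bar(q,.025),feed=.03);a,f=ft(q);print(round(q,3),round(arm.current_t(),2),a,f)
    if a>8:break
snap("7")
s=cv2.imread("pics/side_7.png");t=cv2.imread("pics/top_7.png")
cv2.imwrite("pics/c10.png",np.hstack([cv2.resize(t[120:250,190:320],(400,400),interpolation=cv2.INTER_CUBIC),cv2.resize(s[150:280,190:320],(400,400),interpolation=cv2.INTER_CUBIC)]))
E
```

```text
23.6667 [-0.0506  0.8969  1.0029]
1.1 24.12 -0.28085430331599237 [-0.4686  0.4991 -0.2604]
0.85 24.52 0.08199626055405426 [ 0.1156 -0.0266 -0.8556]
0.6 24.93 -0.5444111866419975 [-0.3243 -0.4411 -0.665 ]
0.35 25.32 -0.0460108902795653 [ 0.266  -0.1939  0.1706]
0.15 25.68 -0.04725666295451805 [-0.161  -0.0013  0.3678]
0.06 25.93 -0.591600084932167 [ 0.0208 -0.6078 -0.8852]
0.048 26.18 1.2858724002961215 [1.461  1.0315 0.0116]
0.036 26.43 1.1793227417119792 [ 1.9027  0.8601 -0.047 ]
0.024 26.68 1.2195983814946174 [1.152  1.0459 1.1891]
0.012 26.93 -0.0840109444772934 [-0.128  -0.0654 -0.6892]
0.0 27.18 0.09246943573289625 [-0.882   0.2173  0.5145]
-0.012 27.43 0.5109764185378475 [-0.3387  0.5586  0.7975]
-0.024 27.68 4.697971392611924 [ 2.5715  4.4309 -0.1725]
-0.036 27.93 13.848272281637279 [ 3.1724 13.593  -1.6409]
```

View pics/c10.png

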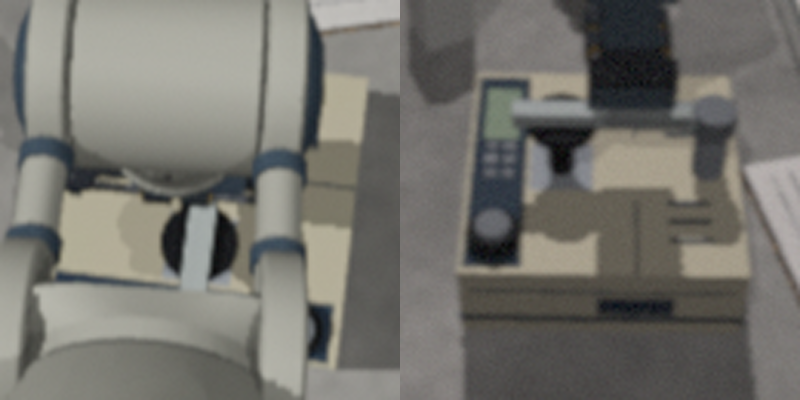

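```bash
python3 - <<'E'
from h import *
arm.move_l(*bar(-.01,.05),feed=.1)
p,R=bar(-.01,.05,z=.25);arm.move_l(p,R,feed=.25)
K=[.450,-.073]
arm.move_to([*K,.20],yawR(82));print(arm.current_t())
snap("8");arm.move_l([*K,.115],feed=.15)
z=.115
while z>.085:
    z-=.0015
    arm.move_l([*K,z],feed=.03);f=arm.current_force();print(round(z,4),round(arm.current_t(),2),f,arm.current_ee_pos()[2])
    if f[2]>14:break
print(arm.current_ee_pos(),arm.current_force())
snap("9",("side",))
arm.sleep(.2)
arm.move_l([*K,.13],feed=.1);arm.move_l([*K,.25],feed=.25)
print(arm.current_t(),arm.current_force())
s=cv2.imread("pics/side_8.png");t=cv2.imread("pics/side_9.png")
cv2.imwrite("pics/c11.png",np.hstack([cv2.resize(t[150:280,190:320],(400,400),interpolation=cv2.INTER_CUBIC),cv2.resize(s[150:280,190:320],(400,400),interpolation=cv2.INTER_CUBIC)]))
E
```

```text
30.2667
0.1135 31.33 [-0.6036  0.3293 -0.5917] 0.11403641521974842
0.112 31.58 [-0.1982  0.4045 -0.2093] 0.11206103810478697
0.1105 31.83 [-0.1683  0.1597  0.1033] 0.11041839431191704
0.109 32.08 [0.1253 0.434  0.2968] 0.10890564651618595
0.1075 32.33 [-0.598  -0.35    0.2677] 0.10740857949023097
0.106 32.58 [0.7056 0.0386 1.5068] 0.10599344499320897
0.1045 32.83 [ 0.1401 -0.6273  2.2638] 0.10447505803553822
0.103 33.08 [0.2732 0.6886 3.6274] 0.10297027330256753
0.1015 33.33 [ 1.652  -0.4782  4.951 ] 0.10146206777320498
0.1 33.58 [-5.4941  1.4369 28.1771] 0.1008292431544083
[ 0.4501 -0.073   0.1008] [-5.4941  1.4369 28.1771]
34.9167 [-0.8145 -0.3084 -0.7157]
```

View pics/c11.png

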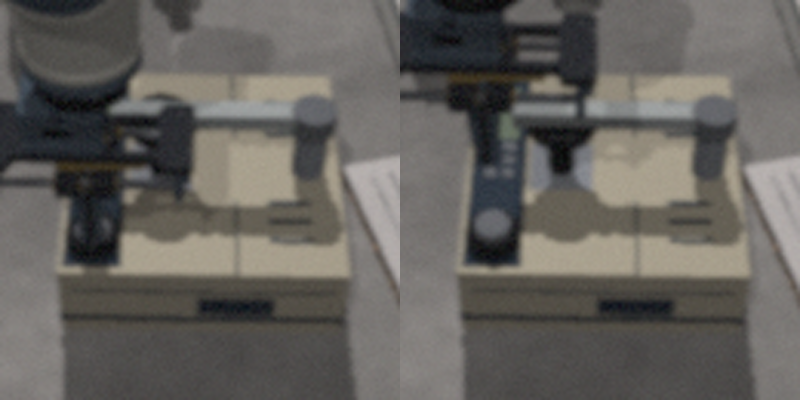

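```bash
python3 - <<'E'
from h import *
arm.move_joints([-72.336,28.281,77.091,0,74.628,-5.472])
arm.grip(.08);snap("10");print(arm.current_t(),arm.current_force())
s=cv2.imread("pics/side_10.png");t=cv2.imread("pics/top_10.png")
cv2.imwrite("pics/c12.png",np.hstack([cv2.resize(t[120:250,190:320],(400,400),interpolation=cv2.INTER_CUBIC),cv2.resize(s[150:280,190:320],(400,400),interpolation=cv2.INTER_CUBIC)]))
E
```

```text
38.225 [-0.3769  0.6952  0.0062]
```

View pics/c12.png

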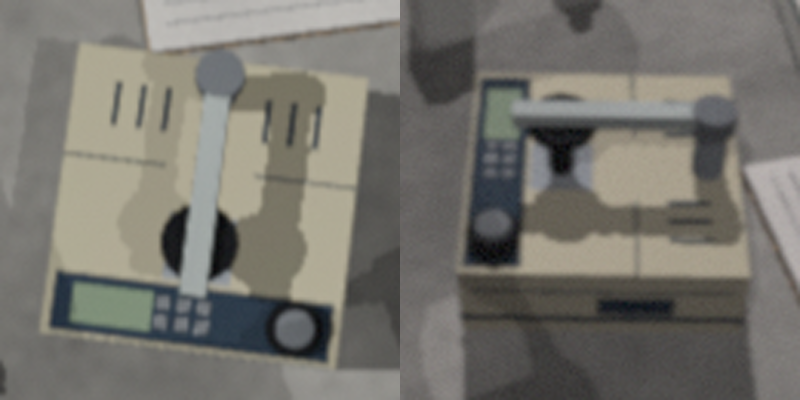

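View pics/top_10.png

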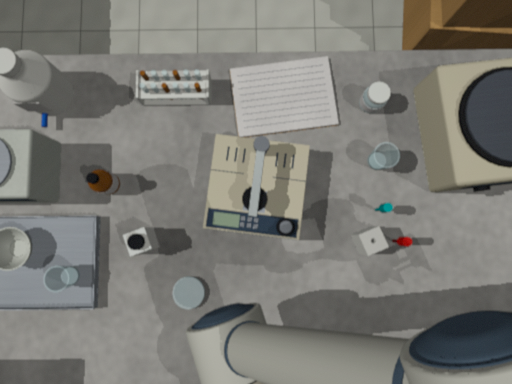

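```bash
python3 -c "
from rig import arm
arm.sign_off();print(arm.current_t())"
```

```text
the job is handed in; nothing more can be done
the job is handed in; nothing more can be done
```

The job is done and handed in at about 38 s of the 72 s allowed; no verdict is reported.

- **Cover opened:** I pushed the arm aside to about 1.26 rad, which left the opening free.
- **Check probe:** I took the black slender-headed probe from the right-hand stand. It slid into the opening without resistance and seated at the expected height (23 N at the bottom).
- **Cover closed:** I swung the arm back until it met its stop. The side force rose to 14 N.
- **Start key:** I pressed it through its full 6 mm, as far as its bottom stop (28 N), and released it. The cover was closed throughout.

The last pictures show the bar lined up with the analyser and the disc right over the probe head. The start key is back up and the right-hand stand is empty. The bottle, beaker, spare probe and the red and turquoise decoys look unmoved. The gripper is open, away from everything, and reads no contact force.

**Disagreement in the checks:** The two cameras differed by 3–8 mm, mostly in x. I used their average, and the grasp, the insertion and the key press all came out where it predicted. I checked that the cover is closed from the picture and the contact force; I had no direct joint reading.

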